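Lock the specimen turntable with its index pin

ROBOT

A 6-joint arm with a two-finger parallel gripper is mounted at the origin on a cart in front of the work surface, level with it; the furniture and walls round the work are solid. World frame = base frame: x ahead of the robot, y to its left, z up, the work surface at z = 0. Lengths are in mm, angles in rad, forces in N, time in s.
With the tool pointing down it reaches from about 350 to 775 mm from the base axis. Payload 5.5 kg.
Tool frame: the origin (TCP) lies at the very end of the fingers, on their centre line; the grasp point (between the pads) lies 19 mm behind it (r.tcp_to_grasp is the distance from the TCP to the grasp point, in mm); z points along the fingers, y is the line along which they close (so a half turn about z gives the same grasp; the last joint's range is limited). The gripper opens to 85 mm and grips with 20 to 120 N. Pads are 22 mm wide; open, the fingers measure 114 mm over their backs; the gripper's body (76 mm by 85 mm) begins 54 mm behind the grasp point. The pads swing forward as they close: fully open they stand 13 mm farther back than shut.
Start: joints at [1.111, 0.313, 0.046, 1.304, 0, 1.431], TCP at [180.792, 545.881, 231.323] pointing down, gripper open.
Joint ranges: [-2.76, 2.76], [-0.86, 1.69], [-1.03, 1.26], [-2.2, 2.34], [-1.47, 1.5], [-3.14, 3.14]. Speed limits (rad/s): [2.57, 2.57, 3.14, 3.14, 3.14, 3.14].

INTERFACE

Orientations are given as a unit quaternion [w, x, y, z].
In Python, from station import telemetry, imaging, job, r gives the robot as it stands.
- The arm moves only by the tool send_rows, never from a script. Its argument "plan" is one flat list of numbers, 4 for each row, row after row: the shift along the world's x, y, z in m, then the turn about the world's z in rad. In form: [dx, dy, dz, roll, dx, dy, dz, roll, ...]. A call has 1 to 20 rows; each row is the pose to reach, as a shift and turn from the pose commanded when the call began; what a row does not reach only later rows make up. A row lasts 1/12 s, in which the tool goes at most 41.7 mm and 7.16 degrees, less where a joint would pass 70% of its speed; a pose out of reach is approached as far as the arm can. A call with a gripper value outside its range is refused whole. "jaw" is the closure, from 0 (fully open) to 1 (shut), set as the call begins (left out, the last holds). The fingers move at their own pace and stop on an object; "squeeze" is the grip in N (left out, the last holds). Time passes only in rows, so rows that repeat a pose let the fingers close. It gives the time, the measured TCP pose, the force, the opening and the grip force at its end, in the units of the state.
- telemetry.observe(): the state, without advancing time (a new reading comes with each control period).
- imaging.capture(name): name is "scene" or "top" or "wrist"; returns the picture (480x640x3 uint8, red, green, blue); there is no depth.
- imaging.camera_params(name): a dict with "camera_matrix" (3x3 intrinsics, pixels), "eye" and "rotation" of the camera in the world; the wrist camera has in their place "mount" (4x4, takes a point from camera to tool coordinates, whose origin is the TCP and whose axes are the flange's). Camera axes: x right, y down, z forward; pixel columns grow to the right and rows downward; lengths in mm; the calibration is good to about 2 mm. A picture is of the moment at which its call begins: read the wrist's pose just before it. camera_params takes no time and is no camera call.
- job.finish_job(): hands the job in; it is judged then, once.
Trained networks look in the newest picture that a camera, given by its name, has taken for a name from the list of things; names that differ only in an ending like _2 or _b are one class to them, and where a whole thing is asked for, a point or a joint stands for the part that bears it (a point fixed in the world has none). Each returns a list of dicts, best first, with "conf" (0 to 1); they miss things now and then, are a little off and sometimes report something else, mostly with a low value. They report only what shows in the picture. A call takes as long as a camera call. They do not tell look-alikes from the thing itself.
- imaging.boxes_of(camera, name): "position" ([x, y, z] in mm, in world coordinates, good to about 4 mm: the middle of the surface that is visible of it).
- imaging.tip_of(camera, name): "position" ([x, y, z] in mm, in world coordinates, good to about 4 mm: a listed point, or the origin of a listed thing).
The state is a dict: "clock": time; "joint_pos": joint angles; "qvel": joint speeds; "joint_efforts": joint torques, N m; "tcp_pos": TCP position; "orientation": TCP orientation; "force": force on the tool from outside, world axes, zero at the start; "torque": the same for the moment, N m; "width": finger opening in mm; "grip_force": force on a finger pad.
Only numpy, scipy, OpenCV 4.12 (cv2) and the standard library are available. Lean on these libraries where they do the work, as an engineer would, in place of code of your own. Each camera call takes 0.05 s, during which the arm holds its last target. There are 200 camera calls.

TASK

Turn the specimen turntable by its upright handle until the hole in its ear lies over the hole in the base. Then take the long pin with the thick grip, not the short one, from the wooden stand and push it fully home through both holes, so that it locks the turntable.

Things in the scene. Friction and masses are not known exactly. Their poses are not given: they have to be found in the camera images.
- base_hole (a point): Mouth centre of the vertical hole in the fixed base, on top of a 56 x 56 mm aluminium block, 34 mm above the work surface. Base: grey foot plate 110 x 200 mm; place and yaw vary. Hole 22 mm wide down to the work surface, mouth flared to 32 mm. z up; +y points to the turntable's upright axle, 95 mm from this point.
- table_hole (a point): Mouth centre of the through hole in the turntable's square 56 mm ear, 46 mm above the work surface; 22 mm wide, flared to 32 mm; 95 mm from the axle. Turntable: aluminium disc 116 mm wide, 10 mm thick, a petri dish (62 wide, 14 high) fixed on it. No stop or click where the holes meet (it can overrun by 0.9 rad); starts turned 0.6 to 1.3 rad anticlockwise from there. z up; +y points to the axle.
- handle (a point): Upright round black handle of the turntable, 18 mm thick, 56 mm tall, 85 mm from the axle, straight opposite the ear's hole (180 mm apart). Point on its centre line, 82 mm above the work surface, 20 mm below its top. It can turn between the fingers. Turning takes about 1 N here; the table stays where it is left.
- long_pin_grip (a point): Long pin, upright in either hole of a fixed stand 140 x 50 x 30 mm (a short pin, grip 20 mm thick, in the other, 80 mm off). Shank 14 x 40 mm, tapered tip; collar 42 x 5; black round grip 28 thick, 43 tall. Point on its axis, 68 mm above the tip, 20 below the top; 76 mm above the work surface in the stand, 74 when home. Starts with x along the stand's length, z up. 0.12 kg. Stand hole 22 mm deep.
There are look-alikes about, which are no part of the job. Leave any blue look-alike of the part that bears long_pin_grip alone.

How it is judged (in metres and radians):
At the end, for the whole second after the job is handed in: The long pin stands upright (within 0.2 rad) through both holes, home to within 8 mm (the point in its grip at most 82 mm above the work surface) and within 15 mm of both holes' axes; the two holes are within 16 mm (about 10 degrees) of each other (z of long_pin_grip in the frame of base_hole below 0.048 m and horizontal distance between long_pin_grip and base_hole below 0.015 m and horizontal distance between long_pin_grip and table_hole below 0.015 m and horizontal distance between table_hole and base_hole below 0.016 m and angle between long_pin_grip's own z axis and vertical below 0.2 rad); the robot touches nothing.
It also fails if it takes over 50 s, if anything falls off the work surface, if the arm or the gripper's body presses on something with over 40 N, if the wrist force passes 120 N, or if a joint passes its speed limit or range.

## Working session

There is one attempt and no reset: what is moved stays moved. The work goes in short steps, Python scripts to look and compute and a tool call to move; the robot and the scene stay as the last step left them, time stands still between calls to the robot, and variables do not carry over. Pictures are saved under pics/ and viewed, at most 10 in all, crops included, and the job is handed in when it is done.

Besides the shell and the picture viewer there is one more tool, called after "Call:" as name(argument=value, ...) on one line, values as JSON. send_rows: Moves the arm, as the interface text tells. Its arguments: {"type":"object","properties":{"plan":{"type":"array"},"jaw":{"type":"number"},"squeeze":{"type":"number"}},"required":["plan"]}

```bash
mkdir -p pics; python3 - <<'E'
from station import telemetry, imaging, job, r
import cv2,numpy as np
s=telemetry.observe();print({k:np.round(v,3) for k,v in s.items()})
for c in("top","scene"):
    im=imaging.capture(c);cv2.imwrite(f"pics/{c}1.png",im[:,:,::-1])
    for n in("base_hole","table_hole","handle","long_pin_grip"):
        for d in imaging.tip_of(c,n)[:4]:print(c,n,np.round(d["position"]),round(d["conf"],2), {k:v for k,v in d.items() if k not in("position","conf")})
    p=imaging.camera_params(c);print(np.round(p["eye"]),np.round(p["rotation"],2).tolist(),np.round(p["camera_matrix"],1).tolist())
E
```

```text
{'clock': np.float64(0.0), 'joint_pos': array([ 1.111,  0.314,  0.045,  1.304, -0.   ,  1.431]), 'qvel': array([ 0.002,  0.001, -0.   ,  0.001, -0.001, -0.001]), 'joint_efforts': array([-1.0000e-03, -4.8062e+01,  2.9854e+01,  1.9000e-02, -0.0000e+00,
        0.0000e+00]), 'tcp_pos': array([180.555, 545.367, 230.399]), 'orientation': array([-0.   ,  0.159,  0.987, -0.001]), 'force': array([ 0.384, -0.947,  0.597]), 'torque': array([0.013, 0.006, 0.018]), 'grip_force': np.float64(0.0), 'width': np.float64(85.573)}
top base_hole [ 578. -106.   34.] 0.96 {}
top table_hole [636. -65.  48.] 0.95 {}
top handle [498.  40.  82.] 0.66 {}
top long_pin_grip [ 384. -348.   64.] 0.81 {}
top long_pin_grip [ 603. -297.   78.] 0.76 {}
top long_pin_grip [ 473. -196.   63.] 0.75 {}
[ 246. -109. 1295.] [0.07, -0.7, 0.71, -0.07] [[606.8, 0.0, 319.7], [0.0, 606.8, 251.3], [0.0, 0.0, 1.0]]
scene base_hole [ 580. -106.   32.] 0.77 {}
scene table_hole [640. -68.  44.] 0.86 {}
scene handle [497.  40.  81.] 0.94 {}
scene long_pin_grip [ 603. -296.   79.] 0.9 {}
scene long_pin_grip [ 385. -349.   67.] 0.89 {}
scene long_pin_grip [ 478. -194.   68.] 0.71 {}
[-158. -806.  606.] [-0.47, 0.8, -0.31, 0.19] [[595.9, 0.0, 315.9], [0.0, 595.9, 238.8], [0.0, 0.0, 1.0]]
```

View pics/top1.png

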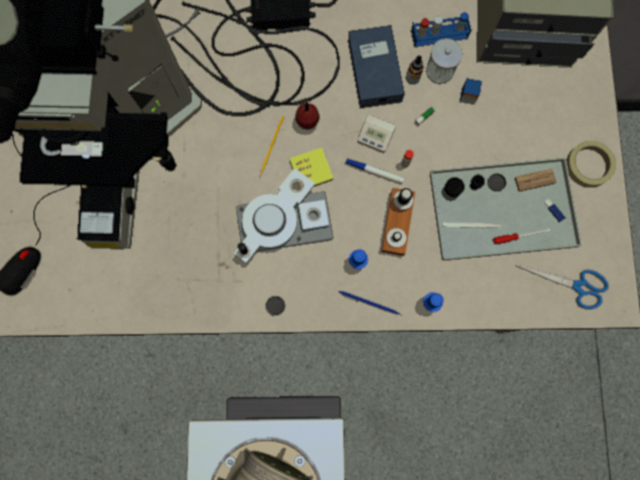

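View pics/scene1.png

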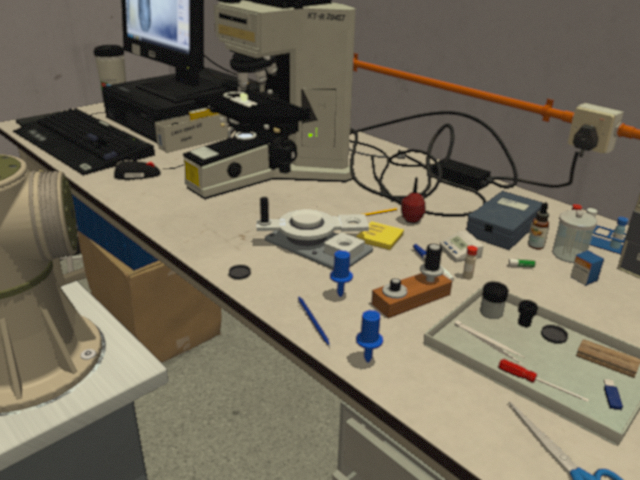

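The top picture shows the turntable with its ear at (296,184), base block hole at (314,214) and handle at (242,249). Candidates for the long pin are the wooden stand's thick tall grip at (404,198), its short pin at (397,238), and blue look-alikes at (358,260) and (433,302). There are also loose dark knobs in the tray at (453,187). By the description I choose (404,198), at world (603,-296). I'll go above the handle first and crop the pin to check it.

Call:
send_rows(plan=[0.317, -0.506, -0.04, 0, 0.317, -0.506, -0.04, 0, 0.317, -0.506, -0.04, 0, 0.317, -0.506, -0.04, 0, 0.317, -0.506, -0.04, 0, 0.317, -0.506, -0.04, 0, 0.317, -0.506, -0.04, 0, 0.317, -0.506, -0.04, 0, 0.317, -0.506, -0.04, 0, 0.317, -0.506, -0.04, 0, 0.317, -0.506, -0.04, 0, 0.317, -0.506, -0.04, 0, 0.317, -0.506, -0.04, 0, 0.317, -0.506, -0.04, 0, 0.317, -0.506, -0.04, 0, 0.317, -0.506, -0.04, 0, 0.317, -0.506, -0.04, 0, 0.317, -0.506, -0.04, 0], jaw=0, squeeze=40)

```text
clock: 2.0
tcp_pos: [497.0, 40.7, 191.3]
orientation: [-0.0, 0.159, 0.987, 0.0]
force: [-0.8, 0.9, 0.2]
width: 85.4
grip_force: 0.0
```

```bash
cat > h.py <<'E'
from station import telemetry, imaging, job, r
import cv2,numpy as np
def see(cams=("wrist",),names=("base_hole","table_hole","handle","long_pin_grip")):
    s=telemetry.observe();print(round(float(s["clock"]),2),np.round(s["tcp_pos"],1),np.round(s["orientation"],3),np.round(s["force"],1),s["width"])
    out={}
    for c in cams:
        out[c]=imaging.capture(c)
        for n in names:
            for d in imaging.tip_of(c,n)[:3]:print(c,n,np.round(d["position"],1),round(d["conf"],2))
    return out
E
python3 - <<'E'
from h import *
o=see(("wrist","top"))
a=cv2.resize(o["wrist"],(480,360)); im=cv2.imread("pics/scene1.png")[:,:,::-1][230:320,360:480]
b=cv2.resize(im,(320,240),interpolation=cv2.INTER_CUBIC)
out=np.zeros((360,800,3),np.uint8);out[:,:480]=a;out[:240,480:]=b
cv2.imwrite("pics/c2.png",out[:,:,::-1])
E
```

```text
2.0 [497.   40.7 191.3] [-0.     0.159  0.987  0.   ] [-0.8  0.9  0.2] 85.43588032770711
wrist handle [495.9  42.8  84.1] 0.76
top base_hole [ 578.9 -105.8   33.8] 0.89
top base_hole [634.5 -67.5  46. ] 0.33
top table_hole [634.  -67.5  48.3] 0.98
top handle [494.6  40.3  83.2] 0.62
top handle [ 602.9 -295.8   76.2] 0.53
top long_pin_grip [ 473.2 -193.9   66.2] 0.83
top long_pin_grip [ 603.8 -299.    76.8] 0.6
top long_pin_grip [ 387.1 -348.1   65.7] 0.57
```

View pics/c2.png

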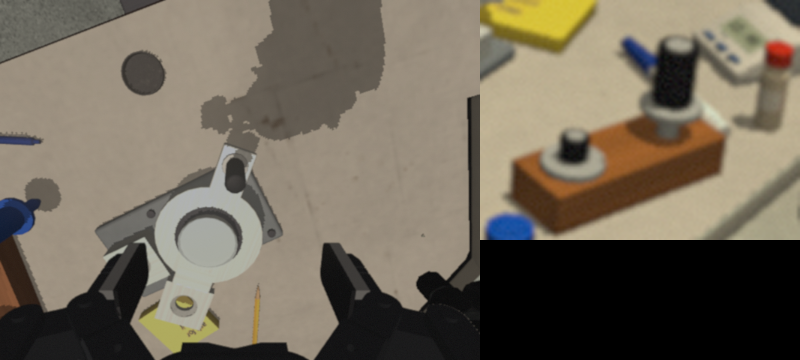

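The crop on the right shows the tall, thick black grip at the far end of the stand, so the choice is confirmed: (603,-297). The wrist view on the left shows the handle at (235,172), between the fingers. I'll go down and grip it.

Call:
send_rows(plan=[-0.002, 0.0015, -0.04, 0, -0.002, 0.0015, -0.08, 0, -0.002, 0.0015, -0.105, 0, -0.002, 0.0015, -0.128, 0, -0.002, 0.0015, -0.128, 0, -0.002, 0.0015, -0.128, 0])

```text
clock: 3.0
tcp_pos: [494.6, 41.5, 62.6]
orientation: [-0.002, 0.159, 0.987, -0.0]
force: [-0.5, 0.1, -0.3]
width: 85.3
grip_force: 0.0
```

Call:
send_rows(plan=[0, 0, 0, 0, 0, 0, 0, 0, 0, 0, 0, 0, 0, 0, 0, 0, 0, 0, 0, 0, 0, 0, 0, 0, 0, 0, 0, 0, 0, 0, 0, 0, 0, 0, 0, 0, 0, 0, 0, 0], jaw=1, squeeze=30)

```text
clock: 3.83
tcp_pos: [496.3, 41.4, 64.1]
orientation: [0.001, 0.159, 0.987, 0.0]
force: [-1.1, -0.1, 5.2]
width: 17.3
grip_force: 29.1
```

```bash
python3 - <<'E'
from h import *
see(("top","scene"),("base_hole","table_hole"))
a=np.array([562,-10.]);h0=np.array([494.7,41.9])-a
for t in np.linspace(0,.738,13)[1:]:
    c,s_=np.cos(-t),np.sin(-t);p=np.array([[c,-s_],[s_,c]])@h0-h0;print(np.round(p/1000,4).tolist(),round(-t,3))
E
```

```text
3.83 [496.3  41.4  64.1] [0.001 0.159 0.987 0.   ] [-1.1 -0.1  5.2] 17.259358999613415
top base_hole [ 580.1 -105.4   36.7] 0.84
top table_hole [635.9 -64.7  46.8] 0.57
scene base_hole [ 578.7 -106.6   34.7] 0.82
scene base_hole [496.4  41.6  82.5] 0.4
scene table_hole [642.2 -67.2  44.4] 0.74
[0.0033, 0.004] -0.062
[0.0069, 0.0079] -0.123
[0.0107, 0.0115] -0.184
[0.0147, 0.0148] -0.246
[0.0189, 0.0179] -0.308
[0.0232, 0.0208] -0.369
[0.0278, 0.0234] -0.43
[0.0325, 0.0256] -0.492
[0.0373, 0.0276] -0.554
[0.0423, 0.0293] -0.615
[0.0473, 0.0307] -0.676
[0.0524, 0.0318] -0.738
```

Call:
send_rows(plan=[0.0033, 0.004, 0, -0.06, 0.0069, 0.0079, 0, -0.12, 0.0107, 0.0115, 0, -0.18, 0.0147, 0.0148, 0, -0.25, 0.0189, 0.0179, 0, -0.31, 0.0232, 0.0208, 0, -0.37, 0.0278, 0.0234, 0, -0.43, 0.0325, 0.0256, 0, -0.49, 0.0373, 0.0276, 0, -0.55, 0.0423, 0.0293, 0, -0.61, 0.0473, 0.0307, 0, -0.68, 0.0524, 0.0318, 0, -0.74, 0.0524, 0.0318, 0, -0.74, 0.0524, 0.0318, 0, -0.74, 0.0524, 0.0318, 0, -0.74])

```text
clock: 5.38
tcp_pos: [549.0, 72.7, 64.1]
orientation: [0.001, 0.505, 0.863, 0.0]
force: [0.1, -1.8, 5.6]
width: 17.3
grip_force: 29.6
```

```bash
python3 - <<'E'
from h import *
o=see(("top","scene"))
a=cv2.resize(o["top"][160:260,220:420],(800,400),interpolation=cv2.INTER_CUBIC)
cv2.imwrite("pics/c3.png",a[:,:,::-1])
E
```

```text
5.38 [549.   72.7  64.1] [0.001 0.505 0.863 0.   ] [ 0.1 -1.8  5.6] 17.2635210857523
top base_hole [ 579.5 -106.5   35. ] 0.92
top table_hole [577.8 -99.9  46.4] 0.96
top table_hole [ 603.1 -296.5   77.4] 0.36
top long_pin_grip [ 383.5 -349.1   65.5] 0.87
top long_pin_grip [ 475.1 -193.9   65.1] 0.6
top long_pin_grip [ 597.7 -297.5   74.5] 0.58
scene base_hole [ 577.8 -103.8   35. ] 0.9
scene base_hole [ 581.9 -104.4   43.9] 0.57
scene table_hole [ 583.8 -105.2   46. ] 0.63
scene handle [549.   72.8  82.5] 0.87
scene long_pin_grip [ 478.5 -198.    65.9] 0.9
scene long_pin_grip [ 384.4 -348.3   68.3] 0.81
scene long_pin_grip [ 603.7 -292.8   80.2] 0.7
```

View pics/c3.png

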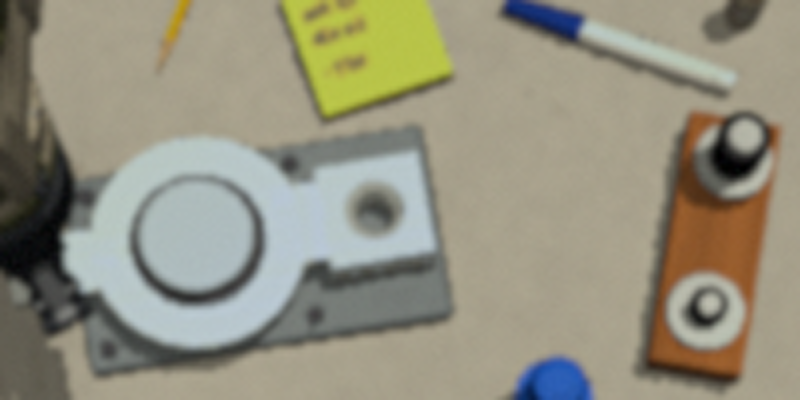

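The picture shows the ear squarely over the base block, with the hole at (375,208) and the base hole dark inside it. The chord of the handle's travel puts the axle within about 1 mm of the line from base hole to handle. Now I release it, rise and go over the pin.

Call:
send_rows(plan=[0, 0, 0, 0, 0, 0, 0, 0, 0, 0, 0, 0, 0, 0, 0, 0, 0, 0, 0.04, 0, 0, 0, 0.08, 0, 0, 0, 0.12, 0, 0, 0, 0.13, 0], jaw=0.35)

```text
clock: 6.55
tcp_pos: [551.0, 73.3, 199.8]
orientation: [0.004, 0.505, 0.863, 0.002]
force: [1.4, -0.3, 0.5]
width: 55.5
grip_force: 0.0
```

Call:
send_rows(plan=[0.054, -0.37, 0, 0, 0.054, -0.37, 0, 0, 0.054, -0.37, 0, 0, 0.054, -0.37, 0, 0, 0.054, -0.37, 0, 0, 0.054, -0.37, 0, 0, 0.054, -0.37, 0, 0, 0.054, -0.37, 0, 0, 0.054, -0.37, 0, 0, 0.054, -0.37, 0, 0, 0.054, -0.37, 0, 0, 0.054, -0.37, 0, 0, 0.054, -0.37, 0, 0])

```text
clock: 7.63
tcp_pos: [602.0, -295.4, 193.1]
orientation: [-0.001, 0.505, 0.863, 0.0]
force: [0.6, 0.9, -0.4]
width: 55.6
grip_force: 0.0
```

```bash
python3 - <<'E'
from h import *
o=see(("wrist","top","scene"))
cv2.imwrite("pics/w4.png",o["wrist"][:,:,::-1])
E
```

```text
7.63 [ 602.  -295.4  193.1] [-0.001  0.505  0.863  0.   ] [ 0.6  0.9 -0.4] 55.629626089244475
top base_hole [ 575.9 -106.4   32.8] 0.74
top handle [551.6  70.5  82.4] 0.63
top long_pin_grip [ 385.7 -347.7   68.5] 0.73
scene base_hole [ 575.5 -105.8   35.3] 0.8
scene table_hole [ 583.6 -104.5   48.5] 0.63
scene handle [548.9  74.9  81.4] 0.73
scene handle [ 577.7 -103.5   35.8] 0.52
scene handle [ 576.3 -103.5   44.3] 0.2
scene long_pin_grip [ 605.6 -293.9   79.6] 0.73
scene long_pin_grip [ 481.4 -195.1   66.9] 0.7
scene long_pin_grip [ 381.2 -347.6   65.4] 0.68
```

View pics/w4.png

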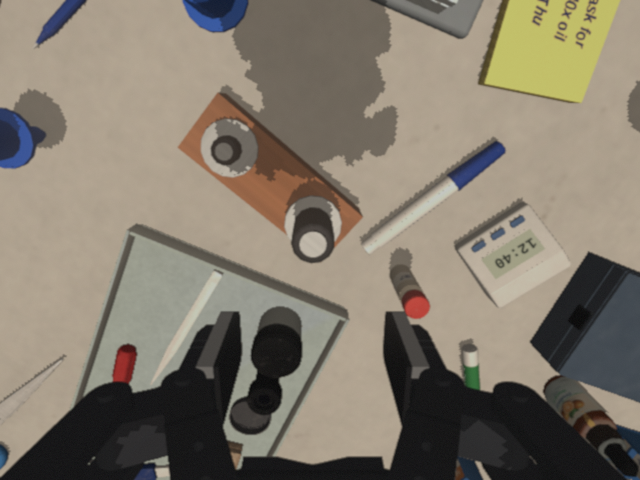

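The wrist view shows the long pin's grip top at (313,244) and the short pin at (226,150). I'll project the top onto z=96.

```bash
cat >> h.py <<'E'
from scipy.spatial.transform import Rotation as R
def back(px,z,s):
    p=imaging.camera_params("wrist");M=np.array(p["mount"]);q=s["orientation"]
    Rw=R.from_quat(np.roll(q,-1)).as_matrix()
    d=Rw@M[:3,:3]@np.linalg.solve(p["camera_matrix"],[*px,1]);e=Rw@M[:3,3]+s["tcp_pos"]
    return e+d*(z-e[2])/d[2]
E
python3 - <<'E'
from h import *
s=telemetry.observe();print(back((313,244),96,s),back((313,210),51,s), back((226,150),60,s))
E
```

```text
[ 602.0065999  -296.37401309   96.        ] [ 597.08085449 -287.39626603   51.        ] [ 525.27551349 -277.84648486   60.        ]
```

Call:
send_rows(plan=[0, 0, -0.04, 0, 0, 0, -0.08, 0, 0, 0, -0.11, 0, 0, 0, -0.135, 0, 0, 0, -0.135, 0, 0, 0, -0.135, 0])

```text
clock: 8.88
tcp_pos: [601.0, -296.1, 56.9]
orientation: [-0.002, 0.505, 0.863, 0.0]
force: [1.0, -0.3, -0.1]
width: 55.7
grip_force: 0.0
```

Call:
send_rows(plan=[0, 0, 0, 0, 0, 0, 0, 0, 0, 0, 0, 0, 0, 0, 0, 0, 0, 0, 0, 0, 0, 0, 0, 0, 0, 0, 0, 0, 0, 0, 0, 0], jaw=1, squeeze=60)

```text
clock: 9.55
tcp_pos: [603.7, -297.9, 61.2]
orientation: [0.002, 0.505, 0.863, -0.0]
force: [-0.8, 0.1, 6.1]
width: 26.3
grip_force: 58.7
```

Call:
send_rows(plan=[0, 0, 0.03, 0, 0, 0, 0.06, 0, 0, 0, 0.09, 0, 0, 0, 0.09, 0, -0.004, 0.03, 0.09, 0, -0.008, 0.065, 0.09, 0, -0.012, 0.1, 0.09, 0, -0.017, 0.135, 0.09, 0, -0.017, 0.135, 0.09, 0, -0.017, 0.135, 0.09, 0])

```text
clock: 10.38
tcp_pos: [585.0, -159.7, 148.9]
orientation: [0.0, 0.504, 0.864, 0.0]
force: [0.9, -0.8, -1.3]
width: 26.5
grip_force: 60.7
```

```bash
python3 - <<'E'
from h import *
o=see(("wrist","top","scene"),("base_hole","table_hole"))
a=cv2.resize(o["wrist"],(480,360));b=cv2.resize(o["scene"][190:310,250:410],(320,240),interpolation=cv2.INTER_CUBIC)
out=np.zeros((360,800,3),np.uint8);out[:,:480]=a;out[:240,480:]=b
cv2.imwrite("pics/c5.png",out[:,:,::-1])
E
```

```text
10.38 [ 585.  -159.7  148.9] [0.    0.504 0.864 0.   ] [ 0.9 -0.8 -1.3] 26.509321706802265
wrist base_hole [ 578.7 -102.    35.2] 0.79
wrist table_hole [ 575.4 -100.3   45.8] 0.71
scene base_hole [ 578.5 -104.7   35.1] 0.92
scene table_hole [ 583.1 -103.    46.2] 0.61
```

View pics/c5.png

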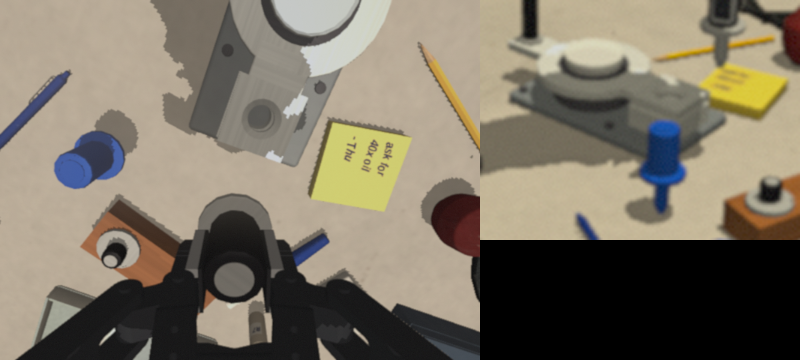

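The pin is held upright, and the ear's hole shows at (262,117), which is full-scale (349,156). I'll project it onto z=46.

```bash
python3 - <<'E'
from h import *
s=telemetry.observe();print(back((349,156),46,s),back((349,156),40,s))
g=cv2.cvtColor(imaging.capture("wrist"),cv2.COLOR_RGB2GRAY)[110:205,300:400]
cv2.imwrite("pics/c6.png",cv2.resize(g,None,fx=5,fy=5,interpolation=cv2.INTER_CUBIC))
E
```

```text
[ 577.41244077 -104.91691006   46.        ] [ 578.24377111 -105.30357105   40.        ]
```

View pics/c6.png

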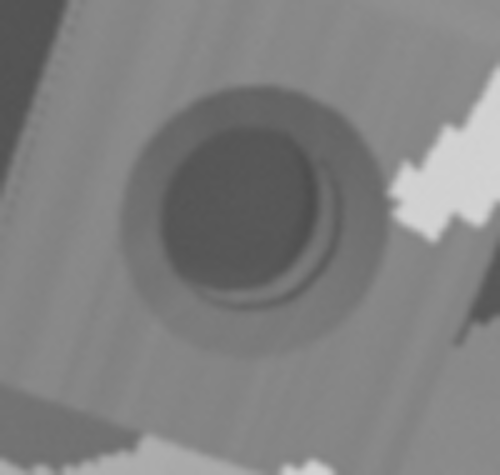

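The close crop shows the flared mouth centred at (255,222), with the base hole almost concentric below it. The holes are aligned. Going over and starting down.

Call:
send_rows(plan=[-0.003, 0.025, 0, 0, -0.007, 0.057, 0, 0, -0.007, 0.057, 0, 0, -0.007, 0.057, 0, 0, -0.007, 0.057, -0.02, 0, -0.007, 0.057, -0.04, 0, -0.007, 0.057, -0.05, 0, -0.007, 0.057, -0.058, 0, -0.007, 0.057, -0.062, 0, -0.007, 0.057, -0.062, 0])

```text
clock: 11.72
tcp_pos: [577.9, -105.2, 85.6]
orientation: [-0.001, 0.506, 0.863, -0.0]
force: [-0.0, 0.3, -0.4]
width: 26.5
grip_force: 60.7
```

Call:
send_rows(plan=[0, 0, -0.006, 0, 0, 0, -0.012, 0, 0, 0, -0.018, 0, 0, 0, -0.023, 0, 0, 0, -0.027, 0, 0, 0, -0.029, 0, 0, 0, -0.029, 0])

```text
clock: 12.3
tcp_pos: [580.6, -106.0, 64.1]
orientation: [0.004, 0.505, 0.863, 0.0]
force: [-10.1, 1.7, 38.8]
width: 26.5
grip_force: 66.5
```

Call:
send_rows(plan=[0, 0, 0.006, 0, 0, 0, 0.006, 0, 0, 0, 0.006, 0])

```text
clock: 12.55
tcp_pos: [579.5, -105.3, 64.8]
orientation: [0.002, 0.505, 0.863, 0.0]
force: [-1.2, -0.1, 12.0]
width: 26.5
grip_force: 63.2
```

```bash
python3 - <<'E'
from h import *
o=see(("wrist","top","scene"))
a=cv2.resize(o["wrist"],(400,300));b=cv2.resize(o["scene"][195:285,270:390],(400,300),interpolation=cv2.INTER_CUBIC)
c=cv2.resize(o["top"][180:240,260:340],(400,300),interpolation=cv2.INTER_CUBIC)
out=np.zeros((600,800,3),np.uint8);out[:300,:400]=a;out[:300,400:]=b;out[300:,:400]=c
cv2.imwrite("pics/c7.png",out[:,:,::-1])
E
```

```text
12.55 [ 579.5 -105.3   64.8] [0.002 0.505 0.863 0.   ] [-1.2 -0.1 12. ] 26.51068493507597
wrist long_pin_grip [ 579.  -106.    86.1] 0.65
top long_pin_grip [ 385.6 -352.    65.6] 0.83
top long_pin_grip [ 474.1 -193.9   66.2] 0.81
scene base_hole [ 580.5 -105.7   34.2] 0.77
scene base_hole [548.7  70.7  83.7] 0.55
scene table_hole [ 580.3 -104.3   45.4] 0.7
scene handle [552.3  75.2  82.1] 0.97
scene long_pin_grip [ 478.7 -198.2   65.6] 0.78
scene long_pin_grip [ 384.7 -348.5   66.5] 0.75
scene long_pin_grip [579.4 -98.7  84. ] 0.59
```

View pics/c7.png

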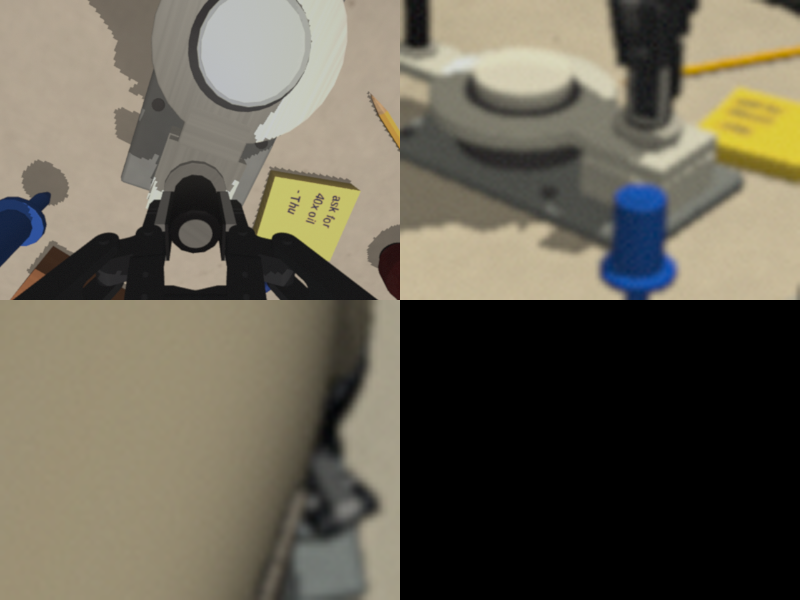

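The scene view shows the collar at or just above the ear at (650,130), and the pin is upright in the hole. I'll release it so it can drop, then rise and check the height.

Call:
send_rows(plan=[0, 0, 0, 0, 0, 0, 0, 0, 0, 0, 0, 0, 0, 0, 0, 0, 0, 0, 0.02, 0, 0, 0, 0.06, 0, 0, 0, 0.1, 0, 0, 0, 0.12, 0, 0, 0, 0.12, 0], jaw=0.35)

```text
clock: 14.05
tcp_pos: [581.1, -105.7, 188.8]
orientation: [0.004, 0.505, 0.863, 0.001]
force: [0.0, 0.7, 0.3]
width: 55.7
grip_force: 0.0
```

```bash
python3 - <<'E'
from h import *
o=see(("wrist","scene"))
a=cv2.resize(o["wrist"],(400,300));b=cv2.resize(o["scene"][190:280,280:400],(400,300),interpolation=cv2.INTER_CUBIC)
cv2.imwrite("pics/c8.png",np.hstack([a,b])[:,:,::-1])
E
```

```text
14.05 [ 581.1 -105.7  188.8] [0.004 0.505 0.863 0.001] [0.  0.7 0.3] 55.68048294500909
wrist long_pin_grip [ 475.1 -192.8   69.3] 0.78
wrist long_pin_grip [ 576.4 -104.3   82.1] 0.73
scene base_hole [ 578.4 -107.8   37.2] 0.68
scene table_hole [ 580.4 -108.6   44.7] 0.62
scene table_hole [ 577.3 -106.    33.2] 0.18
scene handle [547.9  75.5  81.4] 0.96
scene long_pin_grip [ 382.6 -347.    67.9] 0.97
scene long_pin_grip [ 479.  -195.5   67.1] 0.96
scene long_pin_grip [ 577.3 -102.9   83. ] 0.86
```

View pics/c8.png

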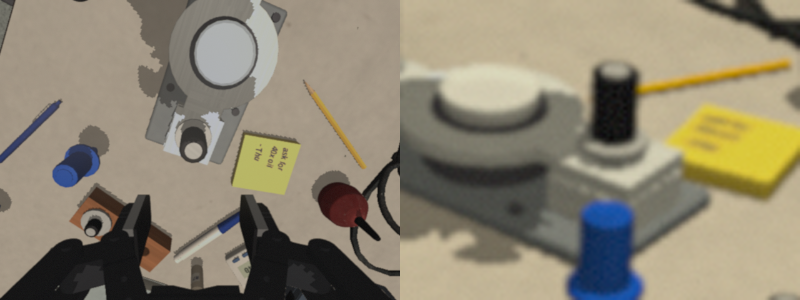

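```bash
python3 - <<'E'
from h import *
p=imaging.camera_params("scene");K=p["camera_matrix"];Rm=np.array(p["rotation"]).reshape(3,3);e=np.array(p["eye"])
for P in [(602.5,-296.5,96),(578.5,-105.5,94),(578.5,-105.5,99),(578.5,-105.5,104),(578.5,-105.5,51),(578.5,-105.5,46)]:
    v=Rm.T@(np.array(P)-e);u=K@v/v[2];print(P,np.round(u,1))
now=imaging.capture("scene");old=cv2.imread("pics/scene1.png")[:,:,::-1]
A=[cv2.resize(i[y-20:y+55,x-33:x+34],(400,448),interpolation=cv2.INTER_CUBIC) for i,x,y in((old,433,250),(now,345,211))]
cv2.imwrite("pics/c9.png",np.hstack(A)[:,:,::-1])
E
```

```text
Traceback (most recent call last):
ValueError: cannot reshape array of size 4 into shape (3,3)
```

Rotation is a quaternion.

```bash
python3 - <<'E'
from h import *
p=imaging.camera_params("scene");K=p["camera_matrix"];Rm=R.from_quat(np.roll(p["rotation"],-1)).as_matrix();e=np.array(p["eye"])
for P in [(602.5,-296.5,96),(602.5,-296.5,53),(578.5,-105.5,94),(578.5,-105.5,99),(578.5,-105.5,104),(578.5,-105.5,51),(578.5,-105.5,46)]:
    v=Rm.T@(np.array(P)-e);u=K@v/v[2];print(P,np.round(u,1))
now=imaging.capture("scene");old=cv2.imread("pics/scene1.png")[:,:,::-1]
A=[cv2.resize(i[y-20:y+55,x-33:x+34],(400,448),interpolation=cv2.INTER_CUBIC) for i,x,y in((old,433,250),(now,345,211))]
cv2.imwrite("pics/c9.png",np.hstack(A)[:,:,::-1])
E
```

```text
(602.5, -296.5, 96) [434.5 247.1   1. ]
(602.5, -296.5, 53) [431.7 268.3   1. ]
(578.5, -105.5, 94) [345.9 214.5   1. ]
(578.5, -105.5, 99) [346.  212.1   1. ]
(578.5, -105.5, 104) [346.1 209.8   1. ]
(578.5, -105.5, 51) [345.  234.2   1. ]
(578.5, -105.5, 46) [344.9 236.5   1. ]
```

View pics/c9.png

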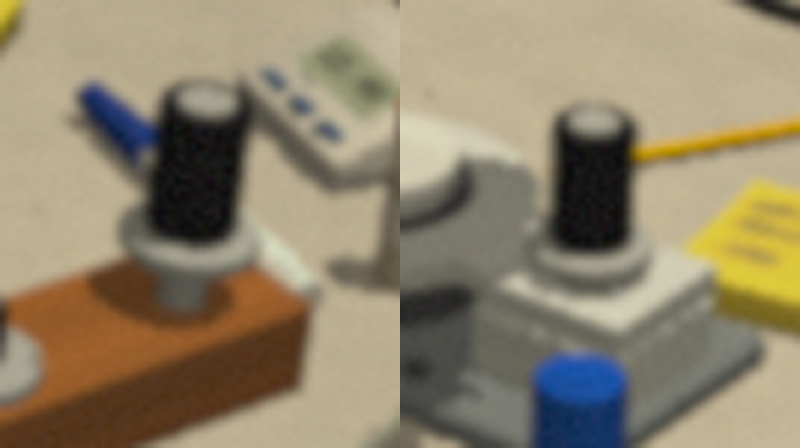

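Compared with the stand view on the left (top at (210,103), matching z=96), the pin's top now reads about 6 mm above home on the right at (595,122). I'll check this against the ear's corners: near (620,330) and right (715,270).

```bash
python3 - <<'E'
from h import *
p=imaging.camera_params("scene");K=p["camera_matrix"];Rm=R.from_quat(np.roll(p["rotation"],-1)).as_matrix();e=np.array(p["eye"])
def pr(P):
    v=Rm.T@(np.array(P)-e);u=K@v/v[2];return u[:2]
y=np.array([-.167,.986]);x=np.array([y[1],-y[0]])
for z in(34,46):
  for a,b in((-28,-28),(28,-28),(-28,28)):
    q=np.array([578.5,-105.5])+a*x+b*y
    u=pr((*q,z));print(z,a,b,np.round((u-[312,191])*5.97+[400,0]))
for z in (46,51,53,58):
    c=[(np.array(pr((578+21*np.cos(t),-105.5+21*np.sin(t),z)))-[312,191])*5.97+[400,0] for t in np.linspace(0,6.28,60)]
    c=np.array(c);print(z,c.min(0).round(),c.max(0).round())
E
```

```text
34 -28 -28 [616. 365.]
34 28 -28 [714. 298.]
34 -28 28 [475. 310.]
46 -28 -28 [618. 332.]
46 28 -28 [716. 266.]
46 -28 28 [476. 277.]
46 [531. 241.] [660. 304.]
51 [531. 228.] [661. 290.]
53 [532. 223.] [661. 285.]
58 [532. 209.] [662. 271.]
```

The ear corners match the prediction. The collar's lower edge is near y≈288, where home would be 304, so the pin stands about 5 mm high. I'll press on its top with closed fingers, which leaves it free to centre itself.

Call:
send_rows(plan=[0, 0, 0, 0, -0.001, 0, -0.03, 0, -0.001, 0, -0.06, 0, -0.001, 0, -0.07, 0, -0.001, 0, -0.077, 0, -0.001, 0, -0.08, 0, -0.001, 0, -0.083, 0, -0.001, 0, -0.086, 0, -0.001, 0, -0.088, 0, -0.001, 0, -0.088, 0], jaw=1)

```text
clock: 15.43
tcp_pos: [580.9, -106.1, 99.7]
orientation: [0.005, 0.505, 0.863, 0.001]
force: [0.4, 0.2, 11.1]
width: -0.2
grip_force: 5.8
```

Call:
send_rows(plan=[0, 0, -0.002, 0, 0, 0, -0.004, 0, 0, 0, -0.006, 0, 0, 0, -0.006, 0])

```text
clock: 15.77
tcp_pos: [585.8, -107.9, 98.9]
orientation: [0.011, 0.506, 0.863, 0.002]
force: [0.4, -0.9, 30.2]
width: -0.0
grip_force: 15.3
```

It doesn't move at 30 N, so the tip is resting on something off-axis. I'll regrip the pin, raise it a little and feel for the hole's walls sideways to find the centre.

Call:
send_rows(plan=[0, 0, 0.04, 0, 0, 0, 0.04, 0, 0, 0, 0.04, 0, 0, 0, 0.04, 0, 0, 0, 0.04, 0, 0, 0, 0.01, 0, 0, 0, -0.015, 0, 0, 0, -0.026, 0, 0, 0, -0.026, 0], jaw=0.35)

```text
clock: 16.52
tcp_pos: [573.9, -103.8, 59.3]
orientation: [-0.004, 0.505, 0.863, -0.001]
force: [-1.2, 0.3, -1.4]
width: 55.3
grip_force: 0.0
```

Call:
send_rows(plan=[0, 0, 0, 0, 0, 0, 0, 0, 0, 0, 0, 0, 0, 0, 0, 0, 0, 0, 0, 0, 0, 0, 0, 0, 0, 0, 0, 0], jaw=1, squeeze=60)

```text
clock: 17.1
tcp_pos: [578.2, -105.1, 64.5]
orientation: [0.001, 0.505, 0.863, 0.0]
force: [-0.1, 0.2, 5.9]
width: 26.7
grip_force: 59.5
```

Call:
send_rows(plan=[0, 0, 0.004, 0, 0, 0, 0.008, 0, 0, 0, 0.008, 0, 0, 0, 0.008, 0])

```text
clock: 17.43
tcp_pos: [577.1, -104.8, 71.4]
orientation: [-0.0, 0.505, 0.863, 0.0]
force: [0.1, -0.1, -1.4]
width: 26.8
grip_force: 59.1
```

Call:
send_rows(plan=[0.003, 0, 0, 0, 0.006, 0, 0, 0, 0.008, 0, 0, 0, 0.008, 0, 0, 0])

```text
clock: 17.77
tcp_pos: [582.0, -104.8, 70.5]
orientation: [-0.003, 0.506, 0.863, -0.002]
force: [-8.9, -1.6, 4.5]
width: 26.7
grip_force: 59.6
```

Call:
send_rows(plan=[-0.004, 0, 0, 0, -0.008, 0, 0, 0, -0.012, 0, 0, 0, -0.016, 0, 0, 0, -0.016, 0, 0, 0])

```text
clock: 18.18
tcp_pos: [572.0, -105.1, 72.0]
orientation: [0.003, 0.505, 0.863, 0.002]
force: [6.3, 0.8, -5.2]
width: 26.6
grip_force: 59.9
```

Call:
send_rows(plan=[0.008, 0, 0, 0, 0.008, 0.004, 0, 0, 0.008, 0.008, 0, 0, 0.008, 0.008, 0, 0])

```text
clock: 18.52
tcp_pos: [578.0, -99.3, 71.9]
orientation: [0.002, 0.506, 0.863, -0.003]
force: [1.4, -8.9, -2.5]
width: 26.5
grip_force: 59.6
```

Call:
send_rows(plan=[0, -0.004, 0, 0, 0, -0.008, 0, 0, 0, -0.012, 0, 0, 0, -0.016, 0, 0, 0, -0.016, 0, 0])

```text
clock: 18.93
tcp_pos: [576.3, -109.7, 71.1]
orientation: [-0.002, 0.505, 0.863, 0.003]
force: [-0.6, 9.4, 2.2]
width: 26.1
grip_force: 60.2
```

The walls are symmetric about (577.2, -104.5). I'll centre there and push down.

Call:
send_rows(plan=[0, 0.004, 0, 0, 0, 0.008, 0, 0, 0, 0.008, 0, 0, 0, 0.008, -0.003, 0, 0, 0.008, -0.006, 0, 0, 0.008, -0.009, 0, 0, 0.008, -0.012, 0, 0, 0.008, -0.012, 0])

```text
clock: 19.6
tcp_pos: [578.5, -106.2, 63.8]
orientation: [0.003, 0.506, 0.863, -0.0]
force: [-8.2, -0.1, 28.1]
width: 26.6
grip_force: 62.8
```

Call:
send_rows(plan=[0, 0, 0.003, 0, -0.003, 0, 0.003, 0, -0.006, 0, 0.002, 0, -0.006, 0, 0, 0, -0.006, 0, -0.001, 0])

```text
clock: 20.02
tcp_pos: [577.0, -106.2, 63.8]
orientation: [0.006, 0.505, 0.863, 0.002]
force: [0.5, 3.0, 31.7]
width: 26.3
grip_force: 63.3
```

Call:
send_rows(plan=[0, 0, 0.003, 0, 0.003, 0.003, 0.003, 0, 0.003, 0.004, 0, 0, 0.003, 0.004, -0.001, 0])

```text
clock: 20.35
tcp_pos: [576.1, -105.1, 63.6]
orientation: [0.005, 0.506, 0.862, -0.003]
force: [-12.4, -6.7, 45.3]
width: 26.7
grip_force: 64.9
```

Call:
send_rows(plan=[0, 0, 0.003, 0, 0, -0.005, 0.003, 0, 0, -0.008, 0, 0, 0, -0.008, -0.001, 0])

```text
clock: 20.68
tcp_pos: [579.2, -109.9, 62.3]
orientation: [0.006, 0.505, 0.863, 0.003]
force: [-3.5, 3.9, 38.0]
width: 26.4
grip_force: 65.4
```

Call:
send_rows(plan=[0.003, 0, 0.008, 0, 0.003, -0.003, 0.006, 0, 0.003, -0.003, 0.002, 0, 0.003, -0.003, 0, 0, 0.003, -0.003, 0, 0])

```text
clock: 21.1
tcp_pos: [579.5, -112.6, 62.0]
orientation: [0.004, 0.505, 0.863, 0.001]
force: [-8.4, 3.6, 41.4]
width: 26.5
grip_force: 66.1
```

Call:
send_rows(plan=[-0.006, 0, 0.008, 0, -0.009, 0, 0.006, 0, -0.009, 0, 0.002, 0, -0.009, 0, 0, 0, -0.009, 0, 0, 0])

```text
clock: 21.52
tcp_pos: [576.3, -112.7, 62.2]
orientation: [0.008, 0.505, 0.863, 0.004]
force: [5.5, 4.1, 28.0]
width: 26.9
grip_force: 65.4
```

Call:
send_rows(plan=[0.006, 0.008, 0.01, 0, 0.009, 0.008, 0.006, 0, 0.009, 0.008, 0.006, 0, 0.009, 0.008, 0.006, 0])

```text
clock: 21.85
tcp_pos: [579.5, -105.1, 62.9]
orientation: [0.002, 0.506, 0.863, 0.0]
force: [3.3, -1.9, 11.6]
width: 26.9
grip_force: 63.8
```

Call:
send_rows(plan=[0, 0, 0, 0, 0, 0, 0, 0, 0, 0, 0, 0, 0, 0, 0, 0, 0, 0, 0.03, 0, 0, 0, 0.07, 0, 0, 0, 0.11, 0, 0, 0, 0.125, 0, 0, 0, 0.125, 0], jaw=0.35)

```text
clock: 22.6
tcp_pos: [579.5, -104.5, 191.8]
orientation: [0.004, 0.505, 0.863, 0.001]
force: [-0.1, -0.5, -0.8]
width: 55.6
grip_force: 0.0
```

```bash
python3 - <<'E'
from h import *
o=see(("scene","wrist"),("long_pin_grip","table_hole","base_hole"))
cv2.imwrite("pics/s10.png",o["scene"][:,:,::-1]);cv2.imwrite("pics/w10.png",o["wrist"][:,:,::-1])
ref=cv2.imread("pics/c9.png")[:,400:]
new=cv2.resize(o["scene"][171:281,292:399,::-1],None,fx=5.97,fy=5.973,interpolation=cv2.INTER_CUBIC)
for nm,(x0,y0,x1,y1) in dict(top=(140,90,245,170),collar=(120,235,260,295),ear=(80,290,320,340)).items():
    m=cv2.matchTemplate(new,ref[y0:y1,x0:x1],cv2.TM_CCOEFF_NORMED);_,v,_,l=cv2.minMaxLoc(m)
    print(nm,round(v,2),np.array(l)-[x0+119.4,y0+119.5])
E
```

```text
22.6 [ 579.5 -104.5  191.8] [0.004 0.505 0.863 0.001] [-0.1 -0.5 -0.8] 55.62000120164417
scene long_pin_grip [ 382.5 -349.7   69.7] 0.92
scene long_pin_grip [ 583.8 -110.7   80.8] 0.74
scene long_pin_grip [ 479.1 -193.8   66.3] 0.64
scene table_hole [ 578.4 -105.3   47.9] 0.57
scene base_hole [ 578.8 -107.9   35.6] 0.9
wrist long_pin_grip [ 474.1 -193.9   67.8] 0.96
wrist long_pin_grip [ 584.2 -117.8   82.6] 0.94
wrist base_hole [ 575.5 -103.7   35.6] 0.96
top 0.89 [47.6 16.5]
collar 0.84 [26.6  9.5]
ear 0.92 [-4.4  4.5]
```

```bash
python3 - <<'E'
from h import *
a=cv2.imread("pics/c5.png")[:,:,::-1]
print("hole",a[112:120,256:264].reshape(-1,3).mean(0), a[112:120,256:264].reshape(-1,3).std(0));print("tan shadow",a[50:60,170:180].reshape(-1,3).mean(0),"plate shade",a[60:70,225:232].reshape(-1,3).mean(0))
b=cv2.imread("pics/c2.png")[:,:,::-1]
print(b[285:318,165:205,0][::3,::3])
# pixel directions at hole in wrist now: pin grip top blob
s=telemetry.observe();w=cv2.imread("pics/w10.png")
p=imaging.camera_params("wrist");M=np.array(p["mount"]);Rw=R.from_quat(np.roll(s["orientation"],-1)).as_matrix()
def pr(P):
    c=(Rw@M[:3,:3]).T@(np.array(P)-(Rw@M[:3,3]+s["tcp_pos"]));u=p["camera_matrix"]@c/c[2];return u[:2].round()
for z in(46,51,94,100):print(z,pr((577.5,-104.8,z)))
g=cv2.cvtColor(w,cv2.COLOR_BGR2GRAY);x,y=pr((577.5,-104.8,80)).astype(int)
print(x,y);print(g[y-64:y+72:4,x-60:x+80:4]//10)
E
```

```text
hole [89.171875 87.8125   83.703125] [0.78171861 0.807678   0.78421313]
tan shadow [125.57 116.61 103.72] plate shade [85.47142857 84.18571429 80.64285714]
[[156 176 176 177 177 176 177 175 176 177 176 177 177 177]
 [175 175 176 176 175 176 175 176 177 177 177 176 177 177]
 [175 176 176 176 175 176 176 176 176 175 176 176 176 177]
 [176 176 177 176 175 172 170 174 176 175 177 176 175 175]
 [176 176 177 163 135 123 124 121 115 167 177 176 176 176]
 [175 175 163 135 136 124 123 123 121 110 168 176 175 176]
 [176 176 143 130 153 175 164 152 129 121 149 176 177 176]
 [176 176 134 140  76 145 175 172 157  97 146 175 175 176]
 [176 175 140 136 139  95  74  72  99 147 147 176 176 177]
 [176 176 173 141 144 143 145 144 146 146 159 176 175 176]
 [176 175 174 175 153 142 144 134 127 162 176 176 176 175]]
46 [314. 228.]
51 [314. 230.]
94 [314. 251.]
100 [314. 254.]
314 243
[[ 9 12 12 ... 11 11 11]
 [10 12 11 ...  7  7 12]
 [11 12 12 ...  8  8 11]
 ...
 [15 15 15 ... 17 17 17]
 [15 15 15 ... 17 17 17]
 [15 15 15 ... 15 10 10]]
```

```bash
python3 - <<'E'
from h import *
print(telemetry.observe()["joint_pos"].round(3))
see(("wrist","scene"),("long_pin_grip",))
E
```

```text
[-0.315  0.352 -0.011  1.21   0.     0.745]
23.0 [ 576.4 -103.6  185.7] [-0.001  0.505  0.863 -0.   ] [ 0.2 -0.1 -0.5] 55.52596004833043
wrist long_pin_grip [ 585.2 -117.4   85.4] 0.97
wrist long_pin_grip [ 474.2 -194.1   68.7] 0.94
scene long_pin_grip [ 582.4 -111.7   82.5] 0.87
scene long_pin_grip [ 479.2 -194.7   68.6] 0.78
scene long_pin_grip [ 381.7 -349.2   66.6] 0.68
```

The pin now leans towards about -60° (top near (584,-115)), so it wasn't seated. I'll turn the gripper so it closes along the lean, which straightens the pin, and then reinsert it.

Call:
send_rows(plan=[0.006, -0.01, 0, 0.12, 0.006, -0.01, 0, 0.24, 0.006, -0.01, 0, 0.36, 0.006, -0.01, 0, 0.48, 0.006, -0.01, 0, 0.6, 0.006, -0.01, 0, 0.72, 0.006, -0.01, 0, 0.84, 0.006, -0.01, 0, 0.96, 0.006, -0.01, 0, 1.08, 0.006, -0.01, 0, 1.2, 0.006, -0.01, 0, 1.32, 0.006, -0.01, -0.03, 1.44, 0.006, -0.01, -0.06, 1.56, 0.006, -0.01, -0.09, 1.6, 0.006, -0.01, -0.11, 1.6, 0.006, -0.01, -0.121, 1.6, 0.006, -0.01, -0.121, 1.6])

```text
clock: 24.62
tcp_pos: [581.2, -113.2, 63.5]
orientation: [-0.002, -0.267, 0.964, 0.002]
force: [-0.8, -0.5, -0.8]
width: 55.3
grip_force: 0.0
```

Call:
send_rows(plan=[0, 0, 0, 0, 0, 0, 0, 0, 0, 0, 0, 0, 0, 0, 0, 0, 0, 0, 0, 0, 0, 0, 0, 0], jaw=1, squeeze=60)

```text
clock: 25.12
tcp_pos: [584.0, -113.5, 68.3]
orientation: [0.001, -0.267, 0.964, -0.0]
force: [-1.4, 3.7, 6.3]
width: 30.6
grip_force: 55.1
```

Call:
send_rows(plan=[0, 0, 0.01, 0, 0, 0, 0.02, 0, -0.003, 0.005, 0.03, 0, -0.0055, 0.009, 0.05, 0, -0.0055, 0.009, 0.06, 0, -0.0055, 0.009, 0.06, 0, -0.0055, 0.009, 0.06, 0])

```text
clock: 25.7
tcp_pos: [578.9, -105.4, 127.6]
orientation: [0.001, -0.267, 0.964, -0.001]
force: [0.1, 0.3, -1.5]
width: 26.9
grip_force: 57.2
```

```bash
python3 - <<'E'
from h import *
o=see(("wrist","scene"),("long_pin_grip","table_hole","base_hole"))
cv2.imwrite("pics/s11.png",o["scene"][:,:,::-1]);cv2.imwrite("pics/w11.png",o["wrist"][:,:,::-1])
g=cv2.cvtColor(o["scene"],cv2.COLOR_RGB2GRAY)
np.set_printoptions(linewidth=250,threshold=10**6)
print(g[196:252,325:370]//10)
E
```

```text
25.7 [ 578.9 -105.4  127.6] [ 0.001 -0.267  0.964 -0.001] [ 0.1  0.3 -1.5] 26.92609191879768
wrist long_pin_grip [ 578.6 -107.3  140.3] 0.94
wrist base_hole [ 578.2 -107.8   34.3] 0.83
scene long_pin_grip [ 383.3 -349.3   67.6] 0.75
scene long_pin_grip [ 478.  -195.6   69.4] 0.72
scene long_pin_grip [ 577.6 -101.7  135.2] 0.6
scene table_hole [ 581.9 -105.    43.9] 0.84
scene base_hole [ 577.1 -105.9   34.7] 0.67
[[17 17 17 17 17 17 17 16 14 12 10  9  7  4  2  2  1  2  2  1  2  1  2  1  2  1  2  3  5  8  8  7  5  3  4  8 13 16 17 18 18 18 18 17 17]
 [17 17 17 17 18 18 18 17 17 15 12  9  7  4  2  2  2  2  1  2  2  1  2  1  1  2  2  3  6  8  8  7  4  4  6 11 15 17 17 17 18 17 17 17 17]
 [17 17 17 18 17 17 17 17 17 16 13 10  7  5  2  1  1  2  1  1  1  2  2  2  1  1  2  3  6  8  8  7  5  6 10 14 16 17 18 17 17 17 17 17 17]
 [17 17 17 17 18 17 17 18 18 17 15 12 10  7  4  2  2  2  1  2  2  1  2  2  1  2  2  3  6  8  8  8  8 10 13 16 17 17 18 18 17 17 17 17 17]
 [17 17 17 17 17 17 18 18 18 18 17 15 13  9  5  2  1  1  2  2  2  2  2  2  1  1  1  3  6  8  8  9 11 14 16 17 17 17 18 17 18 18 17 
[... 6345 characters left out ...]
12 13 13]
 [ 9 10 10  9  9 10 10 10 10 10 11 11 11 11 10 10 10 10 10 10 10 11 12 12 12 11 11 11 12 12 12 12 11 11 11 11 11 11 11 12 12 12 12 12 12]
 [10 10 10 10 10 10 10 10 10 10 10 10 11 11 11 11 11 10 10 10 10 10 10 11 11 11 11 12 12 12 11 11 11 11 11 11 11 11 11 12 12 12 12 12 12]
 [10 10 10 10 10 10 10  9 10 10 10 10 10 10 10 10 11 11 10 10 10 10 10 11 11 12 12 12 12 11 11 11 11 11 11 11 11 11 11 12 12 12 12 12 12]
 [10 10 10 10 10 10 10 10 10 10 10  9  9  9  9 10  9 10 10 10  9 10 10 11 12 12 12 11 11 11 11 11 11 11 11 11 11 11 12 12 12 12 12 11 10]
 [10 10 10 10 10 10 10 10 10  9  9  9  9  8  8  8  8  8  8  8  9  9 10 11 12 12 11 11 11 11 11 11 11 11 11 11 11 12 12 12 12 11 11 10  9]]
```

Call:
send_rows(plan=[0.0025, -0.0045, 0, 0, 0.0025, -0.0045, -0.01, 0, 0.0025, -0.0045, -0.02, 0, 0.0025, -0.0045, -0.03, 0, 0.0025, -0.0045, -0.036, 0, 0.0015, -0.003, -0.042, 0, 0, 0, -0.047, 0, 0, 0, -0.051, 0, 0, 0, -0.054, 0, 0, 0, -0.054, 0])

```text
clock: 26.93
tcp_pos: [577.8, -104.4, 72.8]
orientation: [0.0, -0.267, 0.964, 0.0]
force: [-0.7, 0.1, 2.0]
width: 26.6
grip_force: 59.7
```

Call:
send_rows(plan=[0, 0, -0.002, 0, 0, 0, -0.004, 0, 0, 0, -0.006, 0, 0, 0, -0.008, 0, 0, 0, -0.008, 0])

```text
clock: 27.35
tcp_pos: [580.9, -103.9, 71.7]
orientation: [0.005, -0.267, 0.964, -0.001]
force: [-8.3, 6.6, 39.5]
width: 26.7
grip_force: 71.3
```

Call:
send_rows(plan=[0, 0, 0.006, 0, 0, 0, 0.006, 0])

```text
clock: 27.52
tcp_pos: [579.3, -105.0, 72.9]
orientation: [0.002, -0.267, 0.964, -0.001]
force: [-0.4, 0.8, 3.1]
width: 26.6
grip_force: 58.9
```

```bash
python3 - <<'E'
from h import *
s=telemetry.observe();print(s["tcp_pos"].round(1),s["force"].round(1))
im=imaging.capture("scene");cv2.imwrite("pics/s12.png",im[:,:,::-1])
g=cv2.cvtColor(im,cv2.COLOR_RGB2GRAY)
np.set_printoptions(linewidth=250,threshold=10**6)
print(g[222:250,328:368]//10)
E
```

```text
[ 579.3 -105.    72.9] [-0.4  0.8  3.1]
[[18 19 20 20 20 20 17 14 10  7  4  2  1  2  1  1  2  1  2  2  2  2  2  2  4  7  8  8  6  4  6 11 16 17 18 18 18 18 18 18]
 [15 17 19 20 20 20 18 15 11  9  6  3  1  1  2  2  1  2  1  2  1  1  2  2  5  7  8  8  6  7 10 14 17 18 18 18 18 18 18 18]
 [13 15 16 18 19 19 17 16 14 13 10  5  2  2  2  2  1  2  2  2  2  1  1  2  5  7  8  8  9 12 14 16 18 18 18 18 18 18 18 18]
 [12 12 13 15 16 16 15 16 16 15 12  7  2  1  1  2  2  2  1  1  1  1  2  3  5  7  9 10 12 15 17 18 18 18 18 18 18 18 18 19]
 [12 12 12 13 13 12 13 14 16 15 11  6  2  2  1  1  2  1  2  1  1  1  2  4  7 10 11 13 15 17 18 18 18 18 18 18 18 18 19 19]
 [12 12 12 12 12 12 12 13 14 12  9  5  2  1  2  2  1  1  2  2  1  1  2  6 10 14 15 16 17 18 18 18 18 18 18 18 18 19 19 18]
 [12 12 12 12 12 12 12 11 11  9  7  4  2  1  1  2  1  1  2  2  1  1  1  6 11 15 17 18 18 18 18 18 18 18 18 18 19 19 19 18]
 [12 12 12 12 12 12 11 11 10  9  6  3  2  1  1  2  2  1  2  1  2  2  2  5 10 14 17 18 18 18 18 18 18 18 18 19 19 19 19 18]
 [12 12 12 12 12 12 11 10 10  9  7  4  2  1  1  1  2  2  1  2  1  1  2  4  8
[... 1684 characters left out ...]
12 13 15 17 18 19 20 20 20 20 18 16 15 13 11 11 10 10 10 10 10 10 10 10 11 12 12 11]
 [10 10 11 11 11 11 10 10 10 10 10 10 10 11 12 13 15 16 17 19 19 18 15 13 12 11 11 11 11 10 10 10  9  9 10 11 12 12 12 12]
 [10 10 10 10 10 10 11 11 11 11 10 10 10 10 10 10 11 12 14 15 15 14 13 11 11 11 12 12 11 10 10  9  9 10 10 11 12 12 12 12]
 [ 9 10 10 10 10 10 10 11 11 11 11 10 11 10 10 10 10 10 11 11 12 12 11 11 11 11 12 12 11 10  9  9  9 10 10 11 12 12 12 12]
 [10 10  9  9 10 10 10 10 11 11 10 11 11 11 11 10 10 10 10 10 11 11 11 11 12 12 12 11 10 10  9  9  9 10 10 12 12 12 12 12]
 [10 10 10 10 10  9 10 10 10 10 10 10 10 10 11 10 10 10 10 10 11 11 12 12 12 12 11 11 10  9  9  9  9 10 11 11 12 12 12 12]]
```

Call:
send_rows(plan=[0.003, 0, -0.003, 0.1, 0, 0.003, -0.003, 0.2, -0.003, 0, -0.004, 0.1, 0, -0.003, -0.004, 0, 0.003, 0, -0.005, -0.1, 0, 0.003, -0.005, -0.2, -0.003, 0, -0.005, -0.1, 0, -0.003, -0.005, 0, 0, 0, -0.005, 0, 0, 0, -0.005, 0])

```text
clock: 28.4
tcp_pos: [582.1, -106.0, 71.0]
orientation: [0.005, -0.267, 0.964, -0.003]
force: [-3.6, 2.2, 31.0]
width: 26.7
grip_force: 63.3
```

```bash
python3 - <<'E'
from h import *
im=cv2.imread("pics/s10.png");g=cv2.cvtColor(im,cv2.COLOR_BGR2GRAY)
np.set_printoptions(linewidth=250,threshold=10**6)
print(g[236:272,346:382]//10)
p=imaging.camera_params("scene");K=p["camera_matrix"];Rm=R.from_quat(np.roll(p["rotation"],-1)).as_matrix();e=np.array(p["eye"])
y=np.array([-.167,.986]);x=np.array([y[1],-y[0]])
for a in(-55,55):
  for E in(-30,-40,-52.5):
    for z in(0,6,12):
      v=Rm.T@(np.array([*(np.array([578.2,-105.2])+a*x+E*y),z])-e);print(a,E,z,(K@v/v[2])[:2].round(1))
E
```

```text
[[14 14 12 11 11 12 12 13 15 16 16 18 19 20 20 20 19 18 18 19 19 19 19 19 19 18 18 18 18 18 19 18 19 18 18 19]
 [15 15 15 14 14 15 15 15 15 15 16 18 19 19 19 18 16 16 16 17 18 18 19 19 19 19 19 19 19 19 18 19 19 18 18 19]
 [13 13 13 14 14 14 14 14 13 14 16 18 19 18 17 15 13 12 13 14 15 16 17 17 18 18 19 19 19 19 19 18 19 18 19 18]
 [10 10 10 11 12 11 11 12 13 14 17 18 17 15 13 12 11 11 11 11 12 13 14 14 15 16 17 18 18 18 19 19 19 19 18 19]
 [10  9 10 11 11 11 13 15 16 17 17 16 14 12 11 11 11 11 11 10 10 10 11 11 12 13 14 15 16 16 17 18 18 18 19 19]
 [13 13 13 14 15 15 17 18 18 17 15 13 12 11 11 11 12 12 11 10 10 10 10 10 10 11 11 12 12 13 14 15 16 16 17 18]
 [17 17 17 18 18 18 18 17 16 14 12 11 11 11 12 12 12 12 11 10  9  9 10 10 10 10 10 10 10 11 11 12 12 13 14 15]
 [19 20 19 20 19 18 16 15 13 12 11 11 11 12 13 12 11 11 11 10 10  9  9  9  9  9  9 10 10 10 10 10 10 11 11 12]
 [20 20 20 19 18 15 13 12 11 11 12 12 11 12 12 12 11 11 11 11 11 10 10 10 10 10 10  9  9 10 10  9 10 10 10 10]
 [19 19 18 16 14 12 11 11 11 12 13 12 12 11 11 11 11 11 12 12 12 12 12 12 11 11 11 11 10 10  9  9  9 
[... 2637 characters left out ...]
18 18 18 18 18 18 18 18 18 18 18 18]
 [ 4  4  7 11 15 17 18 18 18 18 18 18 18 18 18 18 18 18 18 18 18 18 18 18 18 18 18 18 18 18 18 18 18 18 18 18]
 [ 5  4  6  9 13 16 18 18 18 18 18 18 18 18 18 18 18 18 18 18 18 18 18 18 18 18 18 18 18 18 18 18 18 18 18 18]]
-55 -30 0 [339.9 273.5]
-55 -30 6 [340.  270.8]
-55 -30 12 [340.1 268.1]
-55 -40 0 [344.2 275.3]
-55 -40 6 [344.3 272.6]
-55 -40 12 [344.5 269.9]
-55 -52.5 0 [349.7 277.6]
-55 -52.5 6 [349.8 274.9]
-55 -52.5 12 [350.  272.2]
55 -30 0 [371.6 250.8]
55 -30 6 [371.8 248.2]
55 -30 12 [372.  245.6]
55 -40 0 [375.8 252.3]
55 -40 6 [376.  249.8]
55 -40 12 [376.2 247.2]
55 -52.5 0 [381.1 254.3]
55 -52.5 6 [381.3 251.8]
55 -52.5 12 [381.5 249.2]
```

The foot plate measures about 6 mm thick, so it can't be a floor at this height. The earlier wiggling did gain a millimetre or two, so I'll use a larger wiggle under load.

Call:
send_rows(plan=[0.006, 0, 0, 0.1, 0.004, 0.004, 0, 0.15, 0, 0.006, 0, 0.1, -0.004, 0.004, 0, 0, -0.006, 0, 0, -0.1, -0.004, -0.004, 0, -0.15, 0, -0.006, 0, -0.1, 0.004, -0.004, 0, 0, 0.006, 0, -0.001, 0.1, 0, 0.006, -0.001, 0, -0.006, 0, -0.001, 0, 0, -0.006, -0.001, 0, -0.003, 0, -0.001, 0, 0, 0, 0.003, 0, 0, 0, 0.003, 0])

```text
clock: 29.65
tcp_pos: [579.1, -105.0, 69.5]
orientation: [0.001, -0.267, 0.964, -0.001]
force: [-0.6, 1.7, 13.0]
width: 26.4
grip_force: 65.1
```

```bash
python3 - <<'E'
from h import *
s=telemetry.observe();print(s["tcp_pos"].round(1),s["force"].round(1))
o=imaging.capture("scene");cv2.imwrite("pics/s13.png",o[:,:,::-1])
a=cv2.imread("pics/s12.png");b=o[:,:,::-1]
f=6;up=lambda i:cv2.resize(i,None,fx=f,fy=f,interpolation=cv2.INTER_CUBIC)
t=up(a[227:239,332:358]);n=up(np.ascontiguousarray(b[217:252,322:368]))
m=cv2.matchTemplate(n,t,cv2.TM_CCOEFF_NORMED);_,v,_,l=cv2.minMaxLoc(m);print(v,np.array(l)/f-[10,10])
w=imaging.capture("wrist");cv2.imwrite("pics/w13.png",w[:,:,::-1])
for n in("base_hole","table_hole","long_pin_grip"):print(n,[(np.round(d["position"],1),round(d["conf"],2)) for d in imaging.tip_of("wrist",n)[:2]])
E
```

```text
[ 579.1 -105.    69.5] [-0.6  1.7 13. ]
0.9824779033660889 [0.66666667 0.        ]
base_hole []
table_hole []
long_pin_grip [(array([ 580.7, -107.7,   84.9]), 0.66)]
```

The collar hasn't moved while the gripper slid down the grip, so the pin is at a hard stop at about z≈79 for the grip point. I'll unload, release and check that it's upright.

Call:
send_rows(plan=[0, 0, 0.003, 0, 0, 0, 0.003, 0])

```text
clock: 30.07
tcp_pos: [577.4, -105.0, 70.7]
orientation: [-0.0, -0.267, 0.964, 0.0]
force: [-0.4, -0.3, -0.5]
width: 26.6
grip_force: 64.0
```

Call:
send_rows(plan=[0, 0, 0, 0, 0, 0, 0, 0, 0, 0, 0, 0, 0, 0, 0, 0, 0, 0, 0.02, 0, 0, 0, 0.06, 0, 0, 0, 0.1, 0, 0, 0, 0.115, 0, 0, 0, 0.115, 0], jaw=0.35)

```text
clock: 30.82
tcp_pos: [580.5, -105.7, 191.6]
orientation: [0.004, -0.267, 0.964, -0.002]
force: [1.3, -0.9, 0.2]
width: 55.2
grip_force: 0.0
```

```bash
python3 - <<'E'
from h import *
o=see(("scene","wrist","top"),("long_pin_grip","table_hole","base_hole"))
for c in o: cv2.imwrite(f"pics/{c}14.png",o[c][:,:,::-1])
ref=cv2.imread("pics/c9.png")[:,400:]
new=cv2.resize(o["scene"][171:281,292:399,::-1],None,fx=5.97,fy=5.973,interpolation=cv2.INTER_CUBIC)
for nm,(x0,y0,x1,y1) in dict(top=(140,90,245,170),collar=(120,235,260,295),ear=(80,290,320,340)).items():
    m=cv2.matchTemplate(new,ref[y0:y1,x0:x1],cv2.TM_CCOEFF_NORMED);_,v,_,l=cv2.minMaxLoc(m)
    print(nm,round(v,2),np.array(l)-[x0+119.4,y0+119.5])
s=telemetry.observe();p=imaging.camera_params("wrist");M=np.array(p["mount"]);Rw=R.from_quat(np.roll(s["orientation"],-1)).as_matrix()
def pr(P):
    c=(Rw@M[:3,:3]).T@(np.array(P)-(Rw@M[:3,3]+s["tcp_pos"]));u=p["camera_matrix"]@c/c[2];return u[:2].round().astype(int)
for P in((578,-105,46),(578,-105,56),(578,-105,99)):print(P,pr(P))
g=cv2.cvtColor(o["wrist"],cv2.COLOR_RGB2GRAY);x,y=pr((578,-105,75))
np.set_printoptions(linewidth=250,threshold=10**6);print(x,y);print(g[y-60:y+60:3,x-57:x+57:3]//10)
E
```

```text
30.82 [ 580.5 -105.7  191.6] [ 0.004 -0.267  0.964 -0.002] [ 1.3 -0.9  0.2] 55.23145183175029
scene long_pin_grip [ 478.1 -197.6   68.2] 0.78
scene long_pin_grip [ 580.1 -103.3   82.5] 0.69
scene long_pin_grip [ 385.3 -348.3   66.3] 0.62
scene table_hole [ 580.3 -106.8   45.2] 0.65
scene base_hole [ 580.4 -106.5   33.7] 0.65
wrist long_pin_grip [ 578.7 -108.    83.6] 0.79
wrist long_pin_grip [ 474.5 -193.    67.6] 0.77
top long_pin_grip [ 470.9 -194.6   65.8] 0.81
top long_pin_grip [ 576.7 -107.9   80.3] 0.68
top long_pin_grip [ 384.7 -349.6   66.2] 0.67
top table_hole [ 577.3 -104.2   44.9] 0.47
top 0.95 [ 8.6 -0.5]
collar 0.96 [10.6  4.5]
ear 0.98 [0.6 2.5]
(578, -105, 46) [311 226]
(578, -105, 56) [311 230]
(578, -105, 99) [311 252]
311 239
[[15 15 15 15 15 15 15 15 14 10 12 12 16 12  8 10 11 11  9  7  7  7  8  8 10 11 11 11 11 11 11 11 11 11 11 11 11 11]
 [15 15 15 15 15 15 15 15 11 11 12 13 18 18 18 15 10  8 12 15 10  7  7  7  7  8 11 10 11 11 11 11 11 11 11 11 11 11]
 [15 15 15 15 15 15 15 15  9 11 12 16 18 18 18 18 18 17 13  9  9 11 10  8  7  7  7  7  7 10 11 11 11 11 11 11 11
[... 3634 characters left out ...]
 8  8  7  8  7  7  7  8  8 12 11 15 14 15 15 15 15 15 15 15 13 11 11 11 11 11 10  7  7  7 11 11 11 12 18 18 18 18]
 [16 14 11 10  8  8  8  7  7  7  7  7  7  8 11 11 15 13 15 15 15 15 14 12 11 11 11 10  9 11 11 11 11 11 18 18 18 18]
 [17 17 17 17 17 16 15 12 10  8  8  7  7  8  7  7  8 12 15 15 15 15 15 15 15 14 11 11 11 11 11 11 11 11 18 18 18 18]
 [17 17 17 17 17 17 17 17 17 17 16 15 12 10  8  8  8 11 15 15 15 15 15 15 15 15 15 15 13 11 11 11 11 11 17 18 18 18]
 [17 17 17 17 17 17 17 16 17 17 17 17 17 17 17 16 12 14 15 15 15 15 15 15 15 15 15 15 15 15 14 12 10 11 15 18 18 18]
 [17 17 17 17 17 17 17 17 17 17 17 17 17 17 17 17 10 14 15 15 15 15 15 15 15 15 15 15 15 15 15 15 15 14 12 18 18 18]]
```

The pin stands upright in both holes. Its grip top at (311,248) and its collar at (307,224) in the wrist image fit a vertical axis to within about 0.06 rad. The height estimates, corrected against the stand reading, give about 79 mm, under the 82 mm limit. I'm handing in.

```bash
python3 -c "
from station import job
print(job.finish_job())"
```

```text
the job is handed in; nothing more can be done
None
```

I turned the turntable until the holes lined up and put the long pin upright through both, then handed the job in at about 31 s. The pin hit a hard stop I couldn't explain, so its grip point is about 79 mm up: roughly 5 mm short of fully home, but under the 82 mm limit. The hand-in returned no verdict.

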